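# Release the die set of a binding punch and hold its index plunger up

### The job

We are changing the die set of the binding punch. Swing the clamp lever at its right-hand end up until it is fully open, then pull the index plunger on the cover fully up, so that the ejector pushes the die set partly out, and finish while still holding the plunger fully up, gripped by its knob, so that I can draw the die out before the pin drops into its catch hole. Leave the die set to the ejector, and leave the spare die set, the book, the tape roll and the pen where they lie.

Things in the scene. Friction and masses are not known exactly. Their poses are not given: they have to be found in the camera images.
- punch: desktop binding punch, grey, fixed to the worktop; body 150 (x) x 250 (y) x 70 mm high, flat cover top at z = 70 mm; origin under its centre; its x points away from the paper slot (front, towards the robot at yaw 0), its y to the left end, where the operating handle leans back to 128 mm high (not used here). The clamp lever is at the -y (right-hand) end, the index plunger stands on the cover at x = 0, y = -55 mm, and the die channel opens at the -y end
- lever_hinge (a point): axis of the clamp lever's hinge, at the top edge of the punch's right-hand end: punch x = 0, y = -131, z = 66 mm; the axis runs along the punch's x; lugs reach 26 mm either side
- lever_grip (a point): centre of the black handle of the clamp lever (bar 16 mm wide along the punch's x, 11 mm thick, 50 mm long), 66 mm from the hinge axis; moves with the lever. Shut, the handle points level out from the punch (its -y), and the handle is pinched across its 16 mm from above
- clamp_lever (a joint): clamp lever, rad: 0 shut (handle level, two prongs hanging in front of the die's end), grows as the handle swings up and over the hinge, 1.6 fully open at its stop (handle upright); stays where it is left (friction 0.06 N m, about 1 N at the handle)
- plunger_knob (a point): middle of the round black ribbed knob of the index plunger, 24 mm diameter and 24 mm tall, on a vertical axis at punch x = 0, y = -55 mm; when down the knob spans z = 84 to 108 mm above the worktop, with a steel collar (22 mm diameter at the foot, 19 mm above) below it down to the cover at 70 mm; the point rises with it
- index_plunger (a joint): lift of the index plunger, m: 0 down in the die's seat hole, 0.014 fully up at its stop (its pin is clear of the die above 0.009); a spring pulls it down with 6 N when down and 10 N when fully up, and the die's side load adds up to about 6 N of friction before it lets go; it drops again if let go
- die_set: steel die bar in the punch's channel, 58 x 236 x 14 mm, loose; origin at its underside, at punch x = 0, y = 0, z = 29 mm when seated, axes as the punch's. A wire pull on its end sticks 22 mm out under the lever. With lever open and plunger up an ejector pushes it 20 mm towards the punch's -y in half a second; there its catch hole lies under the pin, which would stop it if the plunger dropped
- spare_die: bystander: a second die bar of the same form (58 x 236 x 14 mm with a wire pull), lying flat on the worktop to the right; origin at its underside
- book: bystander: thin blue book, 180 x 120 x 14 mm, flat on the worktop to the left; origin under its centre
- label_tape: bystander: roll of beige tape, 98 mm diameter, 25 mm high, lying flat behind the punch; origin under its centre
- pen: bystander: pen, 137 x 12 mm, lying in front on the right; origin under its centre

How it is judged:
By the outcome, as a careful person would: the job done as asked, in the order asked, and still so for the second after the job is handed in, while the arm keeps its last pose, push and grip.
It also fails if it takes over 43 s, if anything falls off the work surface, if the arm or the gripper's body presses on something with over 40 N, if the wrist force passes 120 N, or if a joint passes its speed limit or range.

### The arm

A 6-joint arm with a two-finger parallel gripper is mounted at the origin on a cart in front of the work surface, level with it; the furniture and walls round the work are solid. World frame = base frame: x ahead of the robot, y to its left, z up, the work surface at z = 0. Lengths are in m, angles in degrees, forces in N, time in s.
With the tool pointing down it reaches from about 0.3 to 0.95 m from the base axis. Payload 3.1 kg.
Tool frame: the origin (TCP) lies midway between the tips of the shut fingers; the grasp point (between the pads) lies 19 mm behind it; z points along the fingers, y is the line along which they close (so a half turn about z gives the same grasp; the last joint's range is limited). The gripper opens to 85 mm and grips with 20 to 120 N. Pads are 22 mm wide; open, the fingers measure 114 mm over their backs; the gripper's body (76 mm by 85 mm) begins 54 mm behind the grasp point. The pads swing forward as they close: fully open they stand 13 mm farther back than shut.
Start: joints at [-67.191, 17.653, 93.61, -0, 68.738, -3.994], TCP at [0.282, -0.558, 0.231] pointing down, gripper open.
Joint ranges: [-175.34, 175.34], [-45.06, 112.39], [2.9, 150.54], [-68.45, 248.45], [3.09, 151.38], [-168.51, 168.51]. Speed limits (degrees/s): [159.86, 159.86, 180, 180, 180, 180].

### API

Orientations are given as [roll, pitch, yaw] about the fixed x, y, z axes, in that order (R = Rz(yaw) Ry(pitch) Rx(roll)).
In Python, from cell import * gives the robot as it stands.
- The arm moves only by the tool arm_command, never from a script. Its argument "motion" is one flat list of numbers, 7 for each row, row after row: the shift along the tool's x, y, z in units of 20 mm (1.0 is 20 mm), then the turn, a rotation vector about the tool's x, y, z in units of 0.15 rad (1.0 is 0.15 rad), then the closure in counts, from 0 (fully open) to 255 (shut). In form: [tx, ty, tz, ax, ay, az, hand, tx, ty, tz, ax, ay, az, hand, ...]. A call has 1 to 20 rows; each row shifts and turns the commanded pose from where the row before left it, along the tool's axes as they then stand; what a row does not reach is not made up. A row lasts 1/10 s, in which the tool goes at most 50 mm and 8.59 degrees, less where a joint would pass 70% of its speed; a pose out of reach is approached as far as the arm can. A call with a number of a shift or a turn outside -1 to 1 is refused whole. A call with a gripper value outside its range is refused whole. The fingers move at their own pace and stop on an object; the grip force is fixed at half the most. Time passes only in rows, so rows that do not move let the fingers close. It gives the time, the measured TCP pose, the force, the opening and the grip force at its end, in the units of the state.
- observe(): the state, without advancing time (a new reading comes with each control period).
- capture(name): name is "scene" or "top" or "wrist"; returns the picture (400x640x3 uint8, red, green, blue); there is no depth.
- camera_model(name): a dict with "vertical_fov" (degrees; the focal length in pixels is half the picture's height over the tangent of half this angle, whatever the lens; pixels are square), "cx", "cy" (the principal point, pixels), "k1" (the pictures are not rectified: a ray, as slopes to the right and down, at radius r is drawn at 1 + k1 r^2 times it, then the intrinsics apply), "rvec" (rotation vector, rad) and "tvec" (3), from world to camera coordinates, as OpenCV has them; the wrist camera has in their place "hand_eye" (4x4, takes a point from camera to tool coordinates, whose origin is the TCP and whose axes are the flange's). Camera axes: x right, y down, z forward; pixel columns grow to the right and rows downward; lengths in m; the calibration is good to about 2 mm. A picture is of the moment at which its call begins: read the wrist's pose just before it. camera_model takes no time and is no camera call.
- finish_job(): hands the job in; it is judged then, once.
The state is a dict: "time": time; "joint_pos": joint angles; "qd": joint speeds; "tau": joint torques, N m; "tcp_pos": TCP position; "ee_rot": TCP orientation; "force": force on the tool from outside, world axes, zero at the start; "wrist_torque": the same for the moment, N m; "grip_width": finger opening in m; "finger_force": force on a finger pad.
Only numpy, scipy, OpenCV 4.12 (cv2) and the standard library are available. Lean on these libraries where they do the work, as an engineer would, in place of code of your own. Each camera call takes 0.05 s, during which the arm holds its last target. There are 200 camera calls.

## Working session

There is one attempt and no reset: what is moved stays moved. The work goes in short steps, Python scripts to look and compute and a tool call to move; the robot and the scene stay as the last step left them, time stands still between calls to the robot, and variables do not carry over. Pictures are saved under pics/ and viewed, at most 10 in all, crops included, and the job is handed in when it is done.

Besides the shell and the picture viewer there is one more tool, called after ">>>" as a command line: name --argument value ..., lists and objects as JSON in quotes. arm_command: Moves the arm, as the interface text tells. Shifts and turns lie within -1 to 1; 1 stands for 20 mm of shift or 0.15 rad of turn. Its arguments: {"type":"object","properties":{"motion":{"type":"array","items":{"type":"number"}}},"required":["motion"]}

```bash
mkdir -p pics; python3 - <<'E'
from cell import *
import cv2,numpy as np
print(observe())
for n in ("scene","top"):
    im=capture(n); cv2.imwrite(f"pics/{n}0.png",im[:,:,::-1]); print(n,camera_model(n))
print(camera_model("wrist"))
E
```

```text
{'time': 0.0, 'joint_pos': array([-6.71904421e+01,  1.77045855e+01,  9.36907889e+01, -6.59970248e-04,
        6.87381565e+01, -3.99417004e+00]), 'qd': array([ 0.00161949, -0.00656103,  0.05226246,  0.05645704,  0.00415802,
        0.02855575]), 'tau': array([ 6.69138954e-04, -4.15253198e+01, -2.76667124e+01, -2.21265163e-04,
        1.02157641e-02, -1.18806051e-05]), 'tcp_pos': array([ 0.2814755 , -0.55709096,  0.23003567]), 'ee_rot': array([-1.79866751e+02, -8.68808934e-03,  2.68039579e+01]), 'force': array([ 0.69592755, -0.26923638,  0.14694308]), 'wrist_torque': array([-0.04335232, -0.00768104, -0.01785574]), 'finger_force': 0.0, 'grip_width': 0.08556262313746316}
scene {'vertical_fov': 44.569841073654246, 'cx': 332.13810265287776, 'cy': 205.79869098920886, 'k1': -0.004645420139951213, 'rvec': array([ 0.54348789, -2.36205347,  1.52859355]), 'tvec': array([0.53068847, 0.13997785, 1.23499324])}
top {'vertical_fov': 54.18798851100366, 'cx': 319.1825693172374, 'cy': 193.90298181232134, 'k1': 0.016277599825345532, 'rvec': array([ 2.14335627, -2.08911232,  0.21371501]), 'tvec': array([0.05066364, 0.56518307, 1.10345512])}
{'vertical_fov': 64.19820155350774, 'cx': 316.3771381534709, 'cy': 194.17994339373487, 'k1': -0.022437897878227385, 'hand_eye': array([[-4.44591435e-04, -9.49809491e-01, -3.12828601e-01,
         8.02034476e-02],
       [ 9.99999896e-01, -3.90989989e-04, -2.34075101e-04,
         1.32312791e-04],
       [ 1.00013902e-04, -3.12828672e-01,  9.49809566e-01,
        -1.43496225e-01],
       [ 0.00000000e+00,  0.00000000e+00,  0.00000000e+00,
         1.00000000e+00]])}
```

View pics/scene0.png

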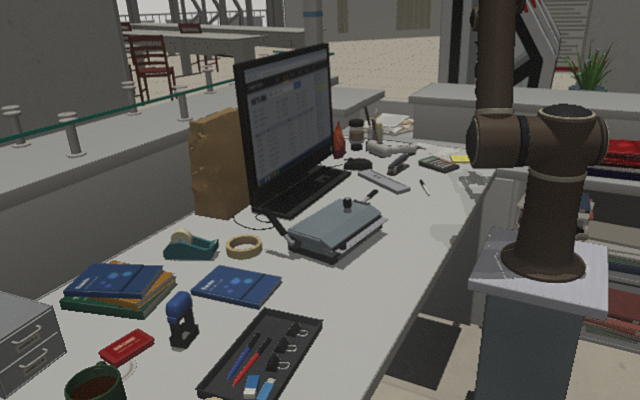

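View pics/top0.png

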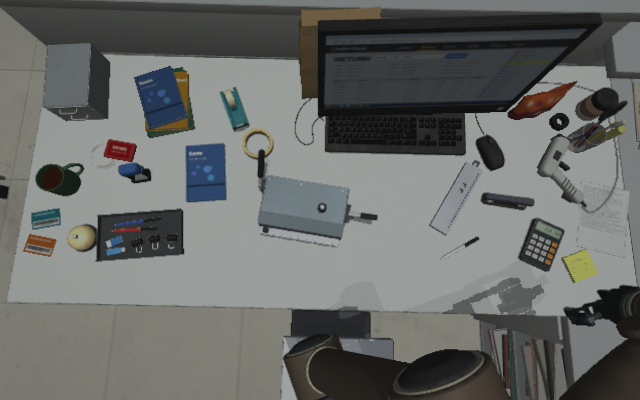

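The top view shows the punch around (303,209), the knob at (322,208) and the black lever handle at about (368,217). In the scene view the knob is at (347,203) and the handle near (372,195).

```bash
cat > h.py <<'E'
import numpy as np,cv2
from scipy.spatial.transform import Rotation as R
from cell import *
def ray(n,uv,st=None):
    m=camera_model(n); f=200/np.tan(np.radians(m["vertical_fov"]/2))
    K=np.array([[f,0,m["cx"]],[0,f,m["cy"]],[0,0,1]])
    p=cv2.undistortPoints(np.array([[uv]],float),K,np.array([m["k1"],0,0,0.]))[0,0]
    d=np.array([p[0],p[1],1.])
    if n=="wrist":
        T=np.eye(4);T[:3,:3]=R.from_euler('xyz',st["ee_rot"],degrees=True).as_matrix();T[:3,3]=st["tcp_pos"]
        T=T@m["hand_eye"]; return T[:3,3],T[:3,:3]@d
    Rm=cv2.Rodrigues(m["rvec"])[0]; return -Rm.T@m["tvec"],Rm.T@d
def onz(n,uv,z,st=None):
    o,d=ray(n,uv,st); return o+d*(z-o[2])/d[2]
def cross(a,b):
    (o1,d1),(o2,d2)=a,b
    s=np.linalg.lstsq(np.c_[d1,-d2],o2-o1,rcond=None)[0]
    p,q=o1+s[0]*d1,o2+s[1]*d2; return (p+q)/2,np.linalg.norm(p-q)
def blobs(im,box,thr=60,amin=15):
    x0,y0,x1,y1=box; m=(im[y0:y1,x0:x1].max(2)<thr).astype(np.uint8)
    n,l,s,c=cv2.connectedComponentsWithStats(m)
    return [(c[i]+[x0,y0],s[i]) for i in range(1,n) if s[i][4]>=amin]
E
python3 - <<'E'
from h import *
t=cv2.imread("pics/top0.png");s=cv2.imread("pics/scene0.png")
for n,im,box in(("top",t,(310,198,385,228)),("scene",s,(335,185,385,215))):
    for c,st in blobs(im,box): print(n,c,st)
    x0,y0,x1,y1=box
    cv2.imwrite(f"pics/c_{n}.png",cv2.resize(im[y0-25:y1+25,x0-60:x1+20],None,fx=5,fy=5,interpolation=2)[:600,:800])
g=(np.abs(t[:,:,0].astype(int)-t[:,:,2])>8)&(t.max(2)>90)
m=np.zeros(t.shape[:2],np.uint8);m[170:245,250:355]=g[170:245,250:355]
cs=max(cv2.findContours(m,0,2)[0],key=cv2.contourArea);r=cv2.minAreaRect(cs);print(r)
for b in cv2.boxPoints(r):print(b,onz("top",b,.07))
E
```

```text
top [321.66666667 208.37037037] [ 8  6  8  8 27]
top [368.55263158 216.32894737] [51 16 16  6 76]
scene [372.37837838 193.16216216] [33  5 10  8 37]
scene [346.73770492 203.1147541 ] [ 8 14  8 10 61]
((303.2837829589844, 205.2972869873047), (85.48747253417969, 48.826499938964844), 9.462321281433105)
[257.1081  222.35135] [0.47255602 0.24215835 0.07      ]
[265.13513 174.18918] [0.61638524 0.22658805 0.07      ]
[349.45947 188.24323] [ 0.58030228 -0.02351138  0.07      ]
[341.43243 236.4054 ] [ 0.43824872 -0.0018625   0.07      ]
```

View pics/c_top.png

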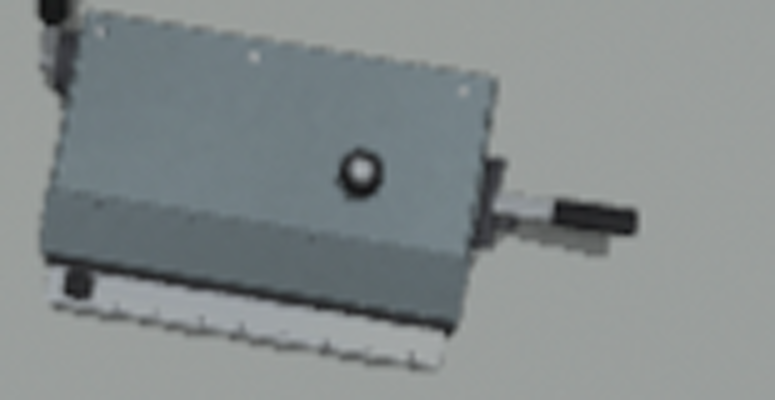

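The crop shows the knob (with a bright cap) at about (322.3,207.5), and the handle from (361,216) to (377,217) in the full picture.

```bash
python3 - <<'E'
from h import *
k=onz("top",(322.1,207.6),.106);g=onz("top",(368.5,216.3),.0715)
print(k,g)
print(cross(ray("top",(322.1,207.6)),ray("scene",(346.7,203.1))),cross(ray("top",(368.5,216.3)),ray("scene",(372.4,193.2))))
d=(k-g)[:2];print(np.linalg.norm(d)," expect .142; yaw of punch y-axis:",np.degrees(np.arctan2(-d[0],d[1])))
E
```

```text
[0.51451631 0.0558313  0.106     ] [ 0.4982477  -0.07933201  0.0715    ]
(array([0.51742529, 0.05600618, 0.09266763]), np.float64(0.0014459147252861549)) (array([ 0.49705389, -0.07910547,  0.0751052 ]), np.float64(0.0013966527900547206))
0.1361388561342804  expect .142; yaw of punch y-axis: -6.863254121650144
```

>>> arm_command --motion '[0.98,-0.845,0,0,0,0,0,0.98,-0.845,0,0,0,0,0,0.98,-0.845,0,0,0,0,0,0.98,-0.845,0,0,0,0,0,0.98,-0.845,0,0,0,0,0,0.98,-0.845,0,0,0,0,0,0.98,-0.845,0,0,0,0,0,0.98,-0.845,0,0,0,0,0,0.98,-0.845,0,0,0,0,0,0.98,-0.845,0,0,0,0,0,0.98,-0.845,0,0,0,0,0,0.98,-0.845,0,0,0,0,0,0.98,-0.845,0,0,0,0,0,0.98,-0.845,0,0,0,0,0,0.98,-0.845,0,0,0,0,0,0.98,-0.845,0,0,0,0,0,0.98,-0.845,0,0,0,0,0,0.98,-0.845,0,0,0,0,0,0.98,-0.845,0,0,0,0,0,0.98,-0.845,0,0,0,0,0]'

```text
time: 2.1
tcp_pos: [0.4791, -0.0783, 0.2308]
ee_rot: [-180.0, 0.0, 26.8]
force: [-0.2, 1.1, 0.4]
grip_width: 0.0854
finger_force: 0.0
```

>>> arm_command --motion '[0.98,-0.845,0,0,0,0,120,0.98,-0.845,0,0,0,0,120,0,0,0,0,0,-0.92,120,0,0,0,0,0,-0.92,120,0,0,0,0,0,-0.92,120,0,0,0,0,0,-0.92,120,0,0,0,0,0,-0.92,120,0,0,0,0,0,-0.92,120,0,0,0,0,0,-0.92,120,0,0,0,0,0,0,120,0,0,0,0,0,0,120]'

```text
time: 3.2
tcp_pos: [0.4987, -0.0315, 0.2309]
ee_rot: [-180.0, -0.0, 82.0]
force: [0.1, -0.2, 0.4]
grip_width: 0.0452
finger_force: 0.0
```

```bash
python3 - <<'E'
from h import *
s=observe();im=capture("wrist")[:,:,::-1];cv2.imwrite("pics/w1.png",im)
print(s["time"],s["tcp_pos"],s["ee_rot"],s["grip_width"])
import pickle;pickle.dump(s,open("w1.pkl","wb"))
for c,st in blobs(im,(0,0,640,400),60,150): print(c,st)
E
```

```text
3.2 [ 0.4987251  -0.03152791  0.23093901] [-1.79959897e+02 -2.57899579e-03  8.19846124e+01] 0.04515139958727274
[569.98045603  13.86644951] [521   0  89  38 307]
[454.78620068 277.87916834] [   42    14   598   386 79888]
[320.97186701  80.0971867 ] [307  62  30  32 391]
[245.61576355 105.31527094] [242  71   8  73 203]
[ 65.34938272 154.10811287] [  19   83   90  154 5670]
[319.78914405 160.57620042] [295 154  53  18 479]
[320.49117175 220.96789727] [314 199  14  45 623]
[ 16.48275862 301.96551724] [  0 294  37  19 406]
[ 17.14953271 393.31464174] [  0 383  37  17 321]
```

View pics/w1.png

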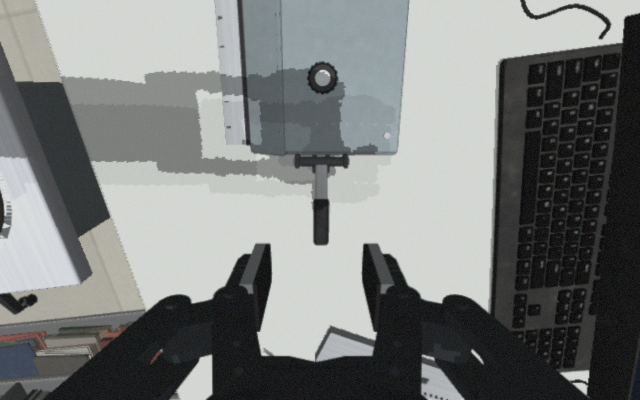

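The wrist view shows the knob at (322,77), the hinge lugs at (321,160) and the handle from (321,200) to (321,243), in line with the fingers.

```bash
python3 - <<'E'
from h import *
import pickle;s=pickle.load(open("w1.pkl","rb"))
k=onz("wrist",(322,77),.107,s);l=onz("wrist",(321.5,160.5),.068,s);g=onz("wrist",(320.6,221.5),.0705,s)
a=onz("wrist",(320.6,199.5),.0715,s);b=onz("wrist",(321,243.5),.0705,s)
print(k,l,g,a,b)
for p,q in((k,g),(k,l),(a,b)):
    d=(p-q)[:2];print(np.linalg.norm(d),np.degrees(np.arctan2(-d[0],d[1])))
Rt=R.from_euler('xyz',s["ee_rot"],degrees=True).as_matrix()
for p in(k,l,g):print("tool",Rt.T@(p-s["tcp_pos"]))
E
```

```text
[0.51548226 0.05653949 0.107     ] [ 0.50545795 -0.01841625  0.068     ] [ 0.4959232  -0.08127777  0.0705    ] [ 0.49922459 -0.05709203  0.0715    ] [ 0.49291762 -0.10633912  0.0705    ]
0.13919826127123808 -8.077487688474335
0.07562308490840079 -7.617329054893251
0.04964930501509017 -7.298016710470507
tool [0.08953807 0.00440017 0.12393999]
tool [0.01391505 0.00495285 0.1629362 ]
tool [-0.04966175  0.00427485  0.16043382]
```

>>> arm_command --motion '[-0.73,0.04,0.95,0,0,0,120,-0.73,0.04,0.95,0,0,0,120,-0.73,0.04,0.95,0,0,0,120,-0.73,0.04,0.95,0,0,0,120,-0.73,0.03,0.95,0,0,0,120,-0.73,0.03,0.95,0,0,0,120,0,0,0,0,0.75,0,120,0,0,0,0,0.75,0,120,0,0,0,0,0.75,0,120,0,0,0,0,0.75,0,120,0,0,0,0,0.75,0,120,0,0,0,0,0.75,0,120,0,0,0,0,0.75,0,120,0,0,0,0,0,0,120,0,0,0,0,0,0,120]'

```text
time: 4.75
tcp_pos: [0.4912, -0.1192, 0.1167]
ee_rot: [-179.8, -45.1, 81.9]
force: [0.8, -0.1, 1.0]
grip_width: 0.0452
finger_force: 0.0
```

```bash
python3 - <<'E'
from h import *
import pickle;s0=pickle.load(open("w1.pkl","rb"));s=observe();im=capture("wrist")[:,:,::-1];cv2.imwrite("pics/w2.png",im)
print(s["time"],s["tcp_pos"],s["ee_rot"],s["grip_width"],s["joint_pos"].round(1))
R0=R.from_euler('xyz',s0["ee_rot"],degrees=True).as_matrix();Rt=R.from_euler('xyz',s["ee_rot"],degrees=True).as_matrix()
print("W",R0.T@(s["tcp_pos"]-s0["tcp_pos"]))
G=s0["tcp_pos"]+R0@[-.0515,.0044,.165]
print("grip in tool",Rt.T@(G-s["tcp_pos"]),G)
E
```

```text
4.75 [ 0.49116752 -0.11921427  0.11665593] [-179.82975718  -45.06001404   81.93734235] 0.045216679800127904 [-40.9  28.  107.1  37.5  76.8 -52.5]
W [-0.08788869  0.00482315  0.11427577]
grip in tool [-0.01019856 -0.00030568  0.06158863] [ 0.49578767 -0.08311486  0.06593365]
```

View pics/w2.png

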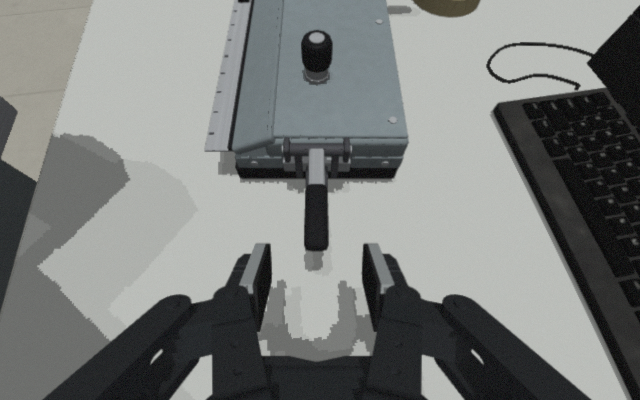

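The handle lies centred between the fingers, from (316,185) to (316,249).

>>> arm_command --motion '[-0.1,0,0.8,0,0,0,120,-0.1,0,0.8,0,0,0,120,-0.1,0,0.8,0,0,0,120,-0.1,0,0.8,0,0,0,120,-0.1,0,0.8,0,0,0,120,0,0,0,0,0,0,120,0,0,0,0,0,0,255,0,0,0,0,0,0,255,0,0,0,0,0,0,255,0,0,0,0,0,0,255,0,0,0,0,0,0,255,0,0,0,0,0,0,255]'

```text
time: 6.0
tcp_pos: [0.4978, -0.0702, 0.0539]
ee_rot: [-180.0, -45.1, 82.2]
force: [-5.3, -2.0, 2.1]
grip_width: 0.0155
finger_force: 58.9
```

```bash
python3 - <<'E'
from h import *
import pickle;s0=pickle.load(open("w1.pkl","rb"));s=observe()
print(s["grip_width"],s["force"],s["finger_force"])
R0=R.from_euler('xyz',s0["ee_rot"],degrees=True).as_matrix();Rt=R.from_euler('xyz',s["ee_rot"],degrees=True).as_matrix()
H=s0["tcp_pos"]+R0@[.0145,.0044,.165]
print("hinge in tool",Rt.T@(H-s["tcp_pos"]))
E
```

```text
0.015507442665707409 [-5.28076511 -1.9873093   2.05029453] 58.88446033000946
hinge in tool [4.59075490e-02 1.48182424e-05 2.90461707e-02]
```

>>> arm_command --motion '[0.091,0,-0.135,0,-0.4,0,255,0.091,0,-0.135,0,-0.4,0,255,0.091,0,-0.135,0,-0.4,0,255,0.091,0,-0.135,0,-0.4,0,255,0.091,0,-0.135,0,-0.4,0,255,0.091,0,-0.135,0,-0.4,0,255,0.091,0,-0.135,0,-0.4,0,255,0.091,0,-0.135,0,-0.4,0,255,0.091,0,-0.135,0,-0.4,0,255,0.091,0,-0.135,0,-0.4,0,255,0.091,0,-0.135,0,-0.4,0,255,0.091,0,-0.135,0,-0.4,0,255]'

```text
time: 7.2
tcp_pos: [0.4985, -0.065, 0.0916]
ee_rot: [-180.0, -3.7, 82.1]
force: [-1.5, -1.7, -3.5]
grip_width: 0.0152
finger_force: 58.7
```

>>> arm_command --motion '[0.091,0,-0.135,0,-0.4,0,255,0.091,0,-0.135,0,-0.4,0,255,0.091,0,-0.135,0,-0.4,0,255,0.091,0,-0.135,0,-0.4,0,255,0.091,0,-0.135,0,-0.4,0,255,0.091,0,-0.135,0,-0.4,0,255,0.091,0,-0.135,0,-0.4,0,255,0.091,0,-0.135,0,-0.4,0,255,0.091,0,-0.135,0,-0.4,0,255,0.091,0,-0.135,0,-0.4,0,255,0.091,0,-0.135,0,-0.4,0,255,0.091,0,-0.135,0,-0.4,0,255,0.091,0,-0.135,0,-0.4,0,255,0.091,0,-0.135,0,-0.4,0,255,0,0,0,0,0,0,255]'

```text
time: 8.7
tcp_pos: [0.5026, -0.0345, 0.118]
ee_rot: [-179.7, 44.9, 82.4]
force: [3.4, -24.4, -6.9]
grip_width: 0.0154
finger_force: 60.2
```

```bash
cat > w.py <<'E'
from h import *
import pickle;s0=pickle.load(open("w1.pkl","rb"));s=observe()
R0=R.from_euler('xyz',s0["ee_rot"],degrees=True).as_matrix();Rt=R.from_euler('xyz',s["ee_rot"],degrees=True).as_matrix()
H=s0["tcp_pos"]+R0@[.0145,.0044,.165];K=s0["tcp_pos"]+R0@[.0900,.0044,.135]
g=R0.T@(s["tcp_pos"]-.019*Rt[:,2]-H);print("grasp rel hinge W",g,"lever angle",np.arctan2(-g[2],-g[0]))
print("hinge in tool",Rt.T@(H-s["tcp_pos"]),"knob in tool",Rt.T@(K-s["tcp_pos"]),"knob in W from tcp",R0.T@(K-s["tcp_pos"]),s["wrist_torque"])
E
python3 w.py
```

```text
grasp rel hinge W [-3.49566571e-03 -7.61447259e-05 -6.55614146e-02] lever angle 1.5175278190012997
hinge in tool [0.0487843  0.00031215 0.02493768] knob in tool [ 0.08103439  0.00049403 -0.04962873] knob in W from tcp [9.24167733e-02 7.14025637e-05 2.21124798e-02] [-1.12356676 -0.69067998  0.5603989 ]
```

>>> arm_command --motion '[0.045,0,-0.07,0,-0.2,0,255,0,0,0,0,0,0,255,0,0,0,0,0,0,255]'

```text
time: 9.0
tcp_pos: [0.5026, -0.0342, 0.1185]
ee_rot: [-179.7, 46.6, 82.3]
force: [3.6, -27.0, -9.2]
grip_width: 0.0151
finger_force: 59.4
```

```bash
python3 w.py; python3 - <<'E'
from h import *
im=np.vstack([capture("scene")[150:270,240:440],capture("top")[150:270,250:450]])[:,:,::-1]
cv2.imwrite("pics/s2.png",cv2.resize(im,None,fx=2.5,fy=2.5,interpolation=2))
E
```

```text
grasp rel hinge W [-0.00285659 -0.00012317 -0.0656115 ] lever angle 1.5272858048534497
hinge in tool [0.04959905 0.0003412  0.02404489] knob in tool [ 0.07973721  0.00040487 -0.05140004] knob in W from tcp [0.09215107 0.00013604 0.02254581] [-1.18193753 -0.70992615  0.84078903]
```

View pics/s2.png

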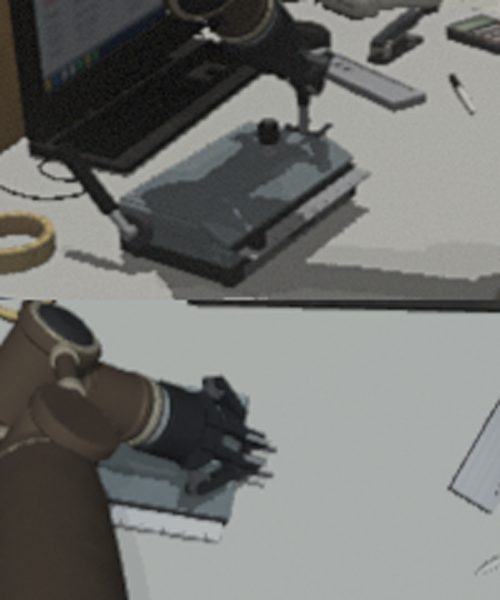

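The pictures show the lever upright with the gripper on it. The tool has turned about 91.7° and the force is 27 N, so the lever is on its stop. Next I release it and back off.

>>> arm_command --motion '[0,0,0,0,0,0,110,0,0,0,0,0,0,110,0,0,0,0,0,0,110,0,0,0,0,0,0,110,0,0,-0.8,0,0,0,110,0,0,-0.8,0,0,0,110,0,0,-0.8,0,0,0,110,0,0,-0.8,0,0,0,110,0,0,-0.8,0,0,0,110,0,0,0,0,0.9,0,110,0,0,0,0,0.9,0,110,0,0,0,0,0.9,0,110,0,0,0,0,0.9,0,110,0,0,0,0,0.9,0,110,0,0,0,0,0.85,0,110,0,0,0,0,0,0,110]'

```text
time: 10.7
tcp_pos: [0.5121, 0.0266, 0.1761]
ee_rot: [179.9, -0.1, 81.9]
force: [0.2, 0.9, -0.5]
grip_width: 0.0489
finger_force: 0.0
```

```bash
python3 w.py; python3 - <<'E'
from h import *
s=observe();im=capture("wrist")[:,:,::-1];cv2.imwrite("pics/w3.png",im);print(s["tcp_pos"],s["ee_rot"],s["force"],s["joint_pos"].round(1))
import pickle;pickle.dump(s,open("w3.pkl","wb"))
im=capture("scene")[150:270,240:440][:,:,::-1]
E
```

```text
grasp rel hinge W [ 0.04486718  0.00072801 -0.12915028] lever angle 1.9051555523238852
hinge in tool [-0.04499328 -0.00099714  0.11010461] knob in tool [ 0.0305357  -0.00102077  0.08017765] knob in W from tcp [ 0.03061447 -0.00077637  0.08015035] [0.02288039 0.00992106 0.07713339]
[0.51209388 0.02656347 0.17608842] [ 1.79894363e+02 -5.80703603e-02  8.19088674e+01] [ 0.24373705  0.91855697 -0.48810114] [-1.900e+00  8.900e+00  1.114e+02  1.000e-01  5.960e+01  6.100e+00]
```

View pics/w3.png

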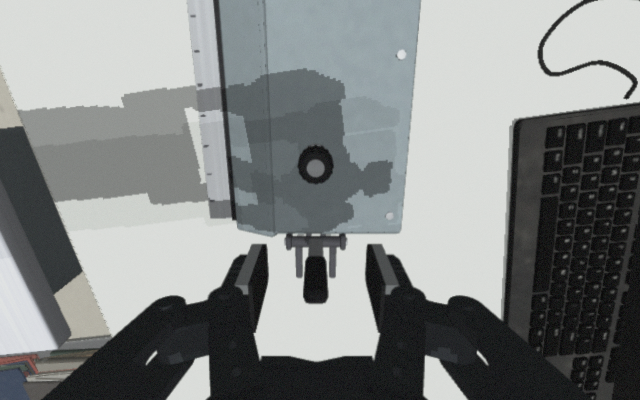

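The knob cap is at (316,168). The lever stands upright, with its end face at about (316,297) and its prongs out level.

```bash
cat > k.py <<'E'
from h import *
import pickle;s=pickle.load(open("w3.pkl","rb"))
Rt=R.from_euler('xyz',s["ee_rot"],degrees=True).as_matrix()
T=lambda uv,z:Rt.T@(onz("wrist",uv,z,s)-s["tcp_pos"])
print("knob",T((316,168),.108),"lug",T((316,241),.066),"handle end far/near",T((316,302),.157),T((316,285),.157),"base",T((316,257),.107))
E
python3 k.py; python3 - <<'E'
import cv2;im=cv2.imread("pics/w3.png")[225:315,280:355];cv2.imwrite("pics/w3c.png",cv2.resize(im,None,fx=6,fy=6,interpolation=2))
E
```

```text
knob [ 0.02923647 -0.00034892  0.06811756] lug [-0.04673272 -0.00043989  0.11004049] handle end far/near [-0.04212687 -0.00037406  0.01904508] [-0.03011712 -0.00036408  0.01905727] base [-0.03952331 -0.00040593  0.06904777]
```

View pics/w3c.png

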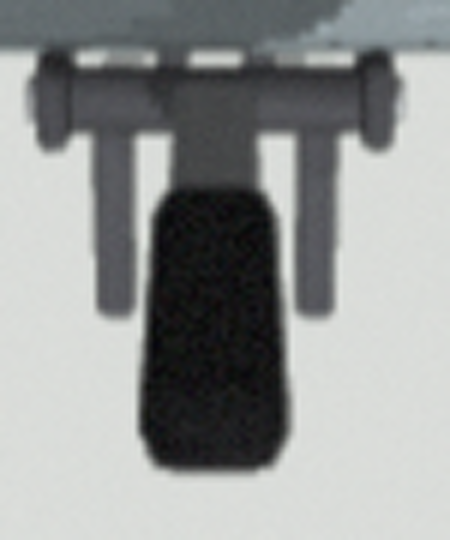

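>>> arm_command --motion '[0.5,-0.02,0,0,0,0,110,0.5,-0.01,0,0,0,0,110,0.48,0,0,0,0,0,110,0,0,0.7,0,0,0,110,0,0,0.7,0,0,0,110,0,0,0.7,0,0,0,110,0,0,0.7,0,0,0,110,0,0,0.7,0,0,0,110,0,0,0.7,0,0,0,110,0,0,0.7,0,0,0,110,0,0,0,0,0,0,110,0,0,0,0,0,0,255,0,0,0,0,0,0,255,0,0,0,0,0,0,255,0,0,0,0,0,0,255,0,0,0,0,0,0,255,0,0,0,0,0,0,255]'

```text
time: 12.5
tcp_pos: [0.5159, 0.0581, 0.0772]
ee_rot: [179.9, -0.0, 82.2]
force: [0.3, 0.1, 1.6]
grip_width: 0.0224
finger_force: 59.0
```

>>> arm_command --motion '[0,0,-0.1,0,0,0,255,0,0,-0.1,0,0,0,255,0,0,-0.1,0,0,0,255,0,0,-0.1,0,0,0,255,0,0,-0.1,0,0,0,255,0,0,-0.1,0,0,0,255,0,0,-0.1,0,0,0,255,0,0,0,0,0,0,255]'

```text
time: 13.3
tcp_pos: [0.5158, 0.058, 0.09]
ee_rot: [179.9, -0.0, 82.1]
force: [5.7, -0.3, -9.3]
grip_width: 0.0219
finger_force: 59.3
```

>>> arm_command --motion '[0,0,-0.1,0,0,0,255,0,0,-0.05,0,0,0,255,0,0,0,0,0,0,255,0,0,0,0,0,0,255]'

```text
time: 13.7
tcp_pos: [0.5158, 0.058, 0.0914]
ee_rot: [179.9, -0.0, 82.1]
force: [9.1, -1.0, -19.4]
grip_width: 0.0222
finger_force: 60.8
```

>>> arm_command --motion '[0,0,-0.03,0,0,0,255,0,0,0,0,0,0,255,0,0,0,0,0,0,255,0,0,0,0,0,0,255,0,0,0,0,0,0,255,0,0,0,0,0,0,255]'

```text
time: 14.3
tcp_pos: [0.5158, 0.0581, 0.0915]
ee_rot: [179.9, -0.0, 82.1]
force: [10.2, 0.4, -22.4]
grip_width: 0.022
finger_force: 60.4
```

```bash
python3 - <<'E'
from h import *
a=capture("wrist")[:,:,::-1];b=capture("scene")[150:270,290:430][:,:,::-1];c=capture("top")[160:260,290:430][:,:,::-1]
a=cv2.resize(a,(448,280));r=np.vstack([cv2.resize(b,None,fx=2.5,fy=2.5,interpolation=2),cv2.resize(c,None,fx=2.5,fy=2.5,interpolation=2)])
o=np.zeros((600,800,3),np.uint8);o[:280,:448]=a;o[:r.shape[0],448:448+r.shape[1]]=r;cv2.imwrite("pics/f.png",o)
E
```

```text
(no output)
```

View pics/f.png

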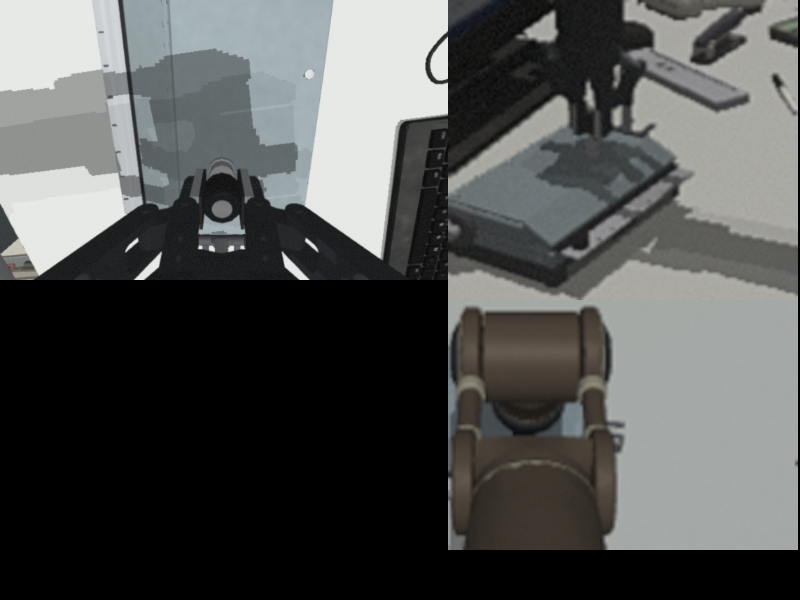

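The wrist view shows the knob raised between the pads. In the top view the wire pull now shows beyond the lever, with its end near pixel (361,217). I'll check that against the 20 mm ejection.

```bash
python3 - <<'E'
from h import *
k=np.array([.5155,.0570])
for uv in((360,209.5),(361,217)):
  for z in(.036,.066):
    p=onz("top",uv,z)[:2]-k; a=np.radians(-8); print(uv,z,"punch x,y",p@[np.cos(a),np.sin(a)],p@[-np.sin(a),np.cos(a)]-.055)
a=cv2.cvtColor(capture("top"),cv2.COLOR_RGB2BGR)[195:228,338:375];cv2.imwrite("pics/t9.png",cv2.resize(a,None,fx=14,fy=14,interpolation=2))
E
```

```text
(360, 209.5) 0.036 punch x,y 0.023866985757965087 -0.16814808175927146
(360, 209.5) 0.066 punch x,y 0.01853743220755922 -0.16571518767717172
(361, 217) 0.036 punch x,y 0.0019191061033558545 -0.17434671536154372
(361, 217) 0.066 punch x,y -0.0028416907848975346 -0.1717531900834918
```

View pics/t9.png

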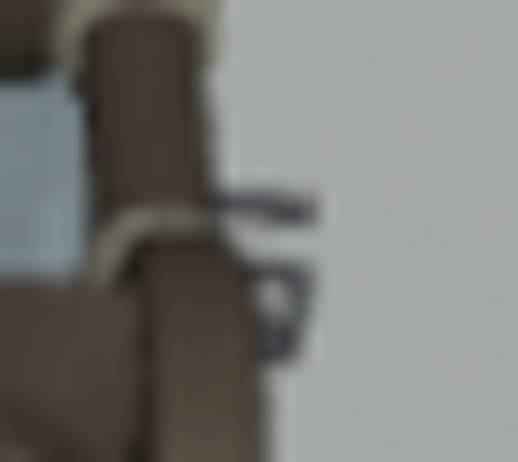

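The wire loop's end is at punch y ≈ -170 mm. It would be near -140 mm seated and -160 mm ejected, so the die has come out. Handing in.

```bash
python3 -c "
from cell import *
s=observe();print(s['time'],s['tcp_pos'],s['force'],s['grip_width']);print(finish_job())"
```

```text
14.5 [0.51580669 0.0580264  0.09145814] [ 11.07330266   0.44171128 -23.08866419] 0.02183453011165999
the job is handed in; nothing more can be done
None
```

The job is handed in at 14.5 s: the clamp lever is swung up to its stop, the plunger is still held fully up by its knob, and the camera shows the ejector has pushed the die set partly out, by about 20 mm or slightly more.

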